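# Hold the spring probe on a board's test pad

## Task

First slide the carriage with the blue circuit board fully home against the rear stop of the test slide. Then take the yellow spring-tipped test probe out of its stand and hold it upright with its tip on the round gold test pad on the left half of the board, pressing lightly so that the sprung tip is pushed in about halfway, never hard. Finish while still holding the probe there, and leave the heat sink, the capacitor and the tape roll where they are.

Things in the scene. Friction and masses are not known exactly. Their poses are not given: they have to be found in the camera images.
- fixture: Test slide, fixed to the worktop: grey metal base 250 x 130 mm with two steel rods along its own x axis and a grey stop block with a black connector at its +x (rear) end. Origin: centre of its underside, on the worktop; x points along the slide towards the stop.
- carriage (a joint): Position of the blue carriage along the fixture's +x, in m: 0 = pulled fully to the front, 0.080 = fully home, on the solid rear stop. It starts somewhere in the front half. Sliding it takes about 2.5 N and it stays where it is left.
- handle (a point): Top centre of the red upright round handle at the carriage's front end: a post 16 mm in diameter on a 22 mm foot 6 mm high, narrowing to 12 mm in its last 4 mm; its top is 36 mm above the carriage plate, 64 mm above the worktop. It moves with the carriage. The board's edge is 27 mm from its side, towards the stop.
- pad (a point): Centre of the top face of the gold test pad: a flat gold disc 16 mm in diameter on a white round boss 20 mm in diameter, on the left half (the fixture's +y side) of the blue board on the carriage; its top is 42 mm above the worktop. It moves with the carriage: 85 mm beyond the handle along the fixture's +x and 52 mm along its +y.
- stand: Grey block 50 x 50 mm, 58 mm high, with two dark feet, fixed to the worktop, with a 15 mm hole right through its middle in which the probe stands upright. Origin: centre of its underside.
- probe: Test probe, 60 g, upright in the stand: yellow square ribbed handle 16 x 16 mm, 55 mm long, with a 6 mm black cap on top; below it a steel barrel 12 mm in diameter, 40 mm long, then the thin brass sprung tip. Origin: centre of the handle's lower end (its shoulder, which rests on the stand's top, 58 mm above the worktop); z up along the probe, x and y square to the handle's sides.
- probe_tip (a point): The end of the brass sprung tip, on the probe's axis, 54 mm below the probe's origin while the tip is out; it moves into the barrel when pressed.
- plunger (a joint): How far the sprung tip is pushed into the barrel, in m: 0 = out, 0.010 = all the way in. The spring begins at 0.7 N and grows by 0.35 N per mm: 2.4 N halfway, 4.2 N just all the way in.
- heat_sink: Bystander: finned aluminium heat sink 36 x 40 x 22 mm. Origin: centre of its underside.
- big_capacitor: Bystander: dark blue can capacitor standing upright, 22 mm in diameter, 40 mm high. Origin: centre of its underside.
- kapton_tape: Bystander: flat roll of amber tape, 57 x 63 mm, 12 mm high, lying. Origin: centre of its underside.
Mind the look-alikes: they are no part of the job. Of the things like the probe, leave any that is pink, purple or red; of the rest the smaller one is meant.

How it is judged:
By the outcome, as a careful person would: the job done as asked, in the order asked, and still so for the second after the job is handed in, while the arm keeps its last pose, push and grip.
It also fails if it takes over 64 s, if anything falls off the work surface, if the arm or the gripper's body presses on something with over 40 N, if the wrist force passes 120 N, or if a joint passes its speed limit or range.

## Robot

A 6-joint arm with a two-finger parallel gripper is mounted at the origin on a cart in front of the work surface, level with it; the furniture and walls round the work are solid. World frame = base frame: x ahead of the robot, y to its left, z up, the work surface at z = 0. Lengths are in m, angles in degrees, forces in N, time in s.
With the tool pointing down it reaches from about 0.4 to 0.825 m from the base axis. Payload 7 kg.
Tool frame: the origin (TCP) lies on the centre line of the jaws, within the pads' length; the fingertips stand 8 mm ahead of it and the grasp point (between the pads) lies 11 mm behind it; z points along the fingers, y is the line along which they close (so a half turn about z gives the same grasp; the last joint's range is limited). The gripper opens to 88 mm and grips with 3 to 60 N. Pads are 19 mm wide; open, the fingers measure 130 mm over their backs; the gripper's body (78 mm by 193 mm) begins 47 mm behind the grasp point.
Start: joints at [93.398, 20.546, 0.682, 0, -70.136, -16.507], TCP at [0.153, 0.657, 0.21] pointing down, gripper open.
Joint ranges: [-176.03, 176.03], [-82.01, 121.73], [-58.28, 71.71], [-173.87, 95.51], [-174.79, -0.11], [-173.66, 173.66]. Speed limits (degrees/s): [136.94, 136.94, 172.46, 180, 180, 180].

## Interface

Orientations are given as [roll, pitch, yaw] about the fixed x, y, z axes, in that order (R = Rz(yaw) Ry(pitch) Rx(roll)).
In Python, from plant import r gives the robot as it stands.
- The arm moves only by the tool carry_out, never from a script. Its argument "targets" is a list of rows, each a list of 6 numbers: the shift along the tool's x, y, z scaled (see below), then the turn, a rotation vector about the tool's x, y, z scaled (see below). A call has 1 to 5 rows; each row shifts and turns the commanded pose from where the row before left it, along the tool's axes as they then stand; what a row does not reach is not made up. The controller multiplies each number of a shift by 0.5 m and each number of a turn by 60 degrees. A row lasts 1/8 s, in which the tool goes at most 62.5 mm and 10.7 degrees, less where a joint would pass 70% of its speed; a pose out of reach is approached as far as the arm can. A call with a number of a shift or a turn outside -1 to 1 is refused whole. A call with a gripper value outside its range is refused whole. "hand" is the opening, from 0 (shut) to 1 (fully open), set as the call begins (left out, the last holds). The fingers move at their own pace and stop on an object; "squeeze" is the grip in N (left out, the last holds). Time passes only in rows, so rows that do not move let the fingers close. It gives the time, the measured TCP pose, the force, the opening and the grip force at its end, in the units of the state.
- r.get_state(): the state, without advancing time (a new reading comes with each control period).
- r.capture(name): name is "scene" or "top"; returns the picture (400x640x3 uint8, red, green, blue); there is no depth.
- r.camera_info(name): a dict with "K" (3x3 intrinsics, pixels), "distortion" ([k1, k2, p1, p2, k3] as OpenCV has them; the pictures are not rectified), "eye" and "attitude" of the camera in the world. Camera axes: x right, y down, z forward; pixel columns grow to the right and rows downward; lengths in m; the calibration is good to about 2 mm. A picture is of the moment at which its call begins. camera_info takes no time and is no camera call.
- r.close_job(): hands the job in; it is judged then, once.
The state is a dict: "time_s": time; "joints": joint angles; "qd": joint speeds; "joint_torque": joint torques, N m; "tcp_pos": TCP position; "eef_rot": TCP orientation; "contact_force": force on the tool from outside, world axes, zero at the start; "moment": the same for the moment, N m; "gripper_width": finger opening in m; "gripper_force": force on a finger pad.
Only numpy, scipy, OpenCV 4.12 (cv2) and the standard library are available. Lean on these libraries where they do the work, as an engineer would, in place of code of your own. Each camera call takes 0.05 s, during which the arm holds its last target. There are 200 camera calls.

## Working session

There is one attempt and no reset: what is moved stays moved. The work goes in short steps, Python scripts to look and compute and a tool call to move; the robot and the scene stay as the last step left them, time stands still between calls to the robot, and variables do not carry over. Pictures are saved under pics/ and viewed, at most 10 in all, crops included, and the job is handed in when it is done.

Besides the shell and the picture viewer there is one more tool, called after "Call:" by a JSON object that holds its "fn" and its "kwargs", one argument or row to a line. carry_out: Moves the arm, as the interface text tells. Its arguments: {"type":"object","properties":{"targets":{"type":"array","items":{"type":"array","items":{"type":"number","minimum":-1,"maximum":1}}},"hand":{"type":"number"},"squeeze":{"type":"number"}},"required":["targets"]}

```bash
mkdir -p pics; ls; python3 - <<'E'
from plant import r
import cv2
for n in ("scene","top"):
    i=r.camera_info(n); print(n,i)
    cv2.imwrite(f"pics/{n}0.png",r.capture(n)[:,:,::-1])
print(r.get_state())
E
```

```text
pics
scene {'K': array([[410.93578305,   0.        , 322.85948561],
       [  0.        , 410.93578305, 200.53517417],
       [  0.        ,   0.        ,   1.        ]]), 'distortion': array([-0.0813515,  0.       ,  0.       ,  0.       ,  0.       ]), 'eye': array([0.2090833 , 0.58849197, 0.53445366]), 'attitude': array([-121.56915805,   -0.35644701, -153.55400463])}
top {'K': array([[415.41285037,   0.        , 313.01721816],
       [  0.        , 415.41285037, 202.93524763],
       [  0.        ,   0.        ,   1.        ]]), 'distortion': array([-0.03030241,  0.        ,  0.        ,  0.        ,  0.        ]), 'eye': array([ 0.44182551, -0.03393105,  0.93938104]), 'attitude': array([-172.11764852,   -0.75760648,  -89.77175674])}
{'time_s': 0.1, 'joints': array([ 9.33979507e+01,  2.05865962e+01,  6.40184045e-01, -1.56921367e-02,
       -7.01352083e+01, -1.65049292e+01]), 'qd': array([ 0.03251586, -0.01982854,  0.11748376,  0.12798999,  0.06727271,
        0.09674436]), 'joint_torque': array([-1.17384821e-03, -5.84163523e+01,  2.93753850e+01,  7.01552600e+00,
        1.01980040e-02, -5.04897287e-05]), 'tcp_pos': array([0.15302834, 0.65697135, 0.20953993]), 'eef_rot': array([ 1.79917551e+02, -9.04536523e-03, -1.31123148e+01]), 'contact_force': array([ 0.01203849, -0.07950301,  0.2420884 ]), 'moment': array([ 0.01401123, -0.03054509,  0.00444213]), 'gripper_force': 0.0, 'gripper_width': 0.08729455033117602}
```

View pics/scene0.png

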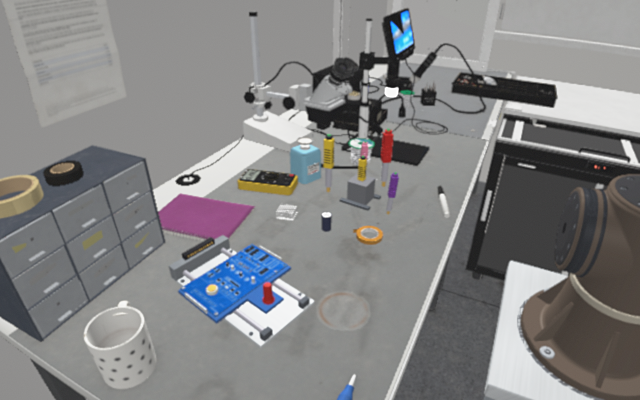

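View pics/top0.png

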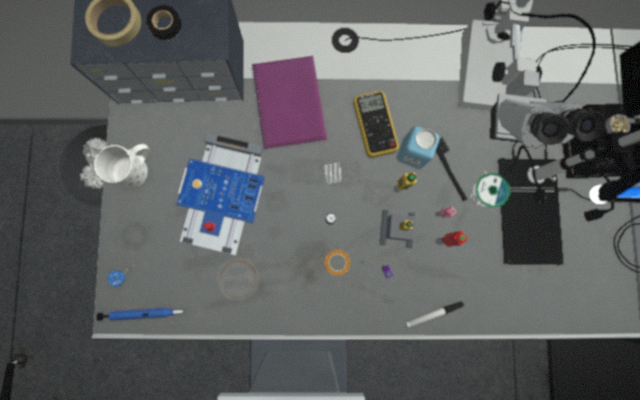

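The pictures show a fixed top view (left = +y) and an oblique scene view.
- **Probe look-alikes:** small yellow in the grey stand (top 407,225; scene 362,170), larger yellow (top 407,181; scene 328,155), pink (448,211; scene 363,150), red (455,238; scene 387,145) and purple (387,271; scene 393,185).
- **Choice:** the small yellow one in the stand.
- **Slide:** red handle at top (209,227), scene (268,292); gold pad at top (197,184), scene (212,290).

Next I take one close crop per camera.

```bash
python3 - <<'E'
import cv2,numpy as np
def crop(n,x0,y0,w,h,s):
    im=cv2.imread(f"pics/{n}0.png")[y0:y0+h,x0:x0+w]
    im=cv2.resize(im,None,fx=s,fy=s,interpolation=cv2.INTER_CUBIC)
    for k in range(0,w,10): cv2.line(im,(int((k+.5)*s),0),(int((k+.5)*s),8 if (x0+k)%50 else 20),(0,255,255),1)
    for k in range(0,h,10): cv2.line(im,(0,int((k+.5)*s)),(8 if (y0+k)%50 else 20,int((k+.5)*s)),(0,255,255),1)
    return im
a=crop("top",170,130,100,130,4);b=crop("top",370,160,100,130,4)
cv2.imwrite("pics/c1.png",np.hstack([a,b]))
a=crop("scene",165,230,160,120,4);b=crop("scene",310,120,40,1,1)
b=crop("scene",340,140,40,80,6)
c=np.zeros((480,160,3),np.uint8)
b=crop("scene",335,135,40,120,4)
b=crop("scene",335,125,40,96,5)
cv2.imwrite("pics/c2.png",np.hstack([a[:, :600],b]))
E
```

```text
(no output)
```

View pics/c1.png

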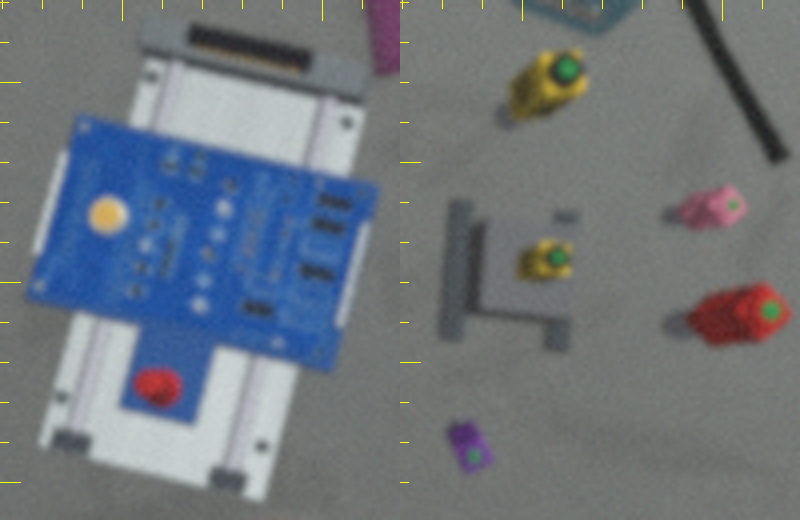

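View pics/c2.png

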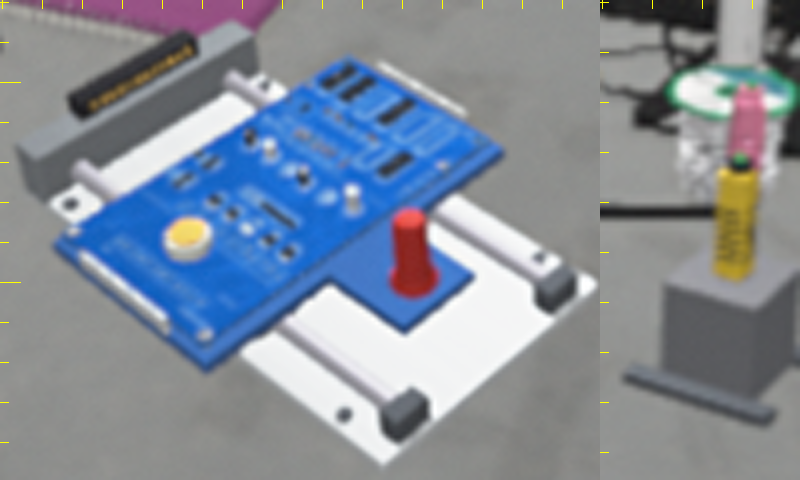

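```bash
cat > h.py <<'E'
import numpy as np,cv2
from scipy.spatial.transform import Rotation as R
from plant import r
def ray(n,p):
    i=r.camera_info(n)
    u=cv2.undistortPoints(np.array([[p]],float),i["K"],i["distortion"])[0,0]
    d=R.from_euler("xyz",i["attitude"],degrees=True).apply([*u,1.])
    return i["eye"],d/np.linalg.norm(d)
def tri(a,b):
    A=0;B=0
    rs=[ray("top",a),ray("scene",b)]
    for o,d in rs:
        M=np.eye(3)-np.outer(d,d);A=A+M;B=B+M@o
    x=np.linalg.solve(A,B)
    return x,[np.linalg.norm(np.cross(x-o,d))*1e3 for o,d in rs]
def atz(n,p,z):
    o,d=ray(n,p);return o+d*(z-o[2])/d[2]
E
python3 - <<'E'
from h import *
np.set_printoptions(precision=4,suppress=True)
P=dict(pad=((196.6,183.4),(211.4,288.2),.042),handle=((206.3,226.9),(266.6,283.4),.064),probe=((409.1,223.9),(362.6,156.6),.119))
for k,(a,b,z) in P.items(): print(k,*tri(a,b),atz("top",a,z),atz("scene",b,z))
# fixture: base underside z~0.. base edges in top crop
f=lambda X,Y:(170+(X+.5)/4-.5,130+(Y+.5)/4-.5)
for e in [((42,445),(148,60)),((266,498),(364,100)),((80,115),(376,184)),((30,298),(332,371))]:
    p,q=[atz("top",f(*c),.02) for c in e];d=q-p;print(np.degrees(np.arctan2(d[1],d[0])))
print("base corners",[atz("top",f(*c),.01) for c in ((42,445),(266,498))])
print("stop front",[atz("top",f(*c),.04) for c in ((140,45),(362,97))])
# stand feet/edges
g=lambda X,Y:(370+(X-399.5)/4-.5,160+(Y+.5)/4-.5)
for e in [((472,202),(463,340)),((448,200),(440,338))]:
    p,q=[atz("top",g(*c),.005) for c in e];d=q-p;print("foot",np.degrees(np.arctan2(d[1],d[0])))
p,q=[atz("top",g(*c),.058) for c in ((480,312),(575,318))];d=q-p;print("edge",np.degrees(np.arctan2(d[1],d[0])))
h=lambda X,Y:(335+(X-600+.5)/5-.5,125+(Y+.5)/5-.5)
for n,c in dict(sL=(665,282),sF=(765,304)).items(): print(n,atz("scene",h(*c),.058))
print("shoulder",atz("scene",h(733,272),.058))
for c in [(715,276),(748,278)]: print("sh corners",atz("scene",h(*c),.058))
for n in ("big yellow",(566,70)),("pink",(733,205)),("red",(770,311)),("purple",(475,457)):print(n[0],atz("top",g(*n[1]) if n[0]!="big yellow" else g(566,70),.1))
for n,p in dict(cap=(331,218),tape=(337,263),hs=(333,173),bottle=(427,140)).items(): print(n,atz("top",p,.03))
E
```

```text
pad [0.6078 0.2105 0.0397] [np.float64(0.5123591607186764), np.float64(0.5123591607184932)] [0.6079 0.2101 0.042 ] [0.6055 0.212  0.042 ]
handle [0.5114 0.1796 0.0664] [np.float64(0.8979447666729007), np.float64(0.8979447666727485)] [0.5108 0.1797 0.064 ] [0.5138 0.1778 0.064 ]
probe [ 0.5134 -0.236   0.1192] [np.float64(1.0906974839510386), np.float64(1.090697483951048)] [ 0.5145 -0.2357  0.119 ] [ 0.5125 -0.2367  0.119 ]
-12.842266230605984
-12.316556777474508
-102.98255000442039
-103.23409734441184
base corners [array([0.4835, 0.2501, 0.01  ]), array([0.4549, 0.1245, 0.01  ])]
stop front [array([0.7047, 0.197 , 0.04  ]), array([0.6757, 0.0726, 0.04  ])]
foot 175.13652412232784
foot 175.659530548671
edge -93.38862371538477
sL [ 0.5387 -0.2144  0.058 ]
sF [ 0.488  -0.2163  0.058 ]
shoulder [ 0.5133 -0.2388  0.058 ]
sh corners [ 0.5196 -0.231   0.058 ]
sh corners [ 0.5046 -0.2364  0.058 ]
big yellow [ 0.6132 -0.2473  0.1   ]
pink [ 0.5433 -0.3315  0.1   ]
red [ 0.4891 -0.3483  0.1   ]
purple [ 0.4156 -0.196   0.1   ]
cap [ 0.5345 -0.0852  0.03  ]
tape [ 0.4365 -0.098   0.03  ]
hs [ 0.6356 -0.0898  0.03  ]
bottle [ 0.7137 -0.304   0.03  ]
```

Everything fits: pad minus handle matches the given offset at fixture yaw −13°, and the probe top is at (0.513, −0.237, 0.119). The tool yaw is already −13.1°, so I move above the handle.

Call:
{"fn": "carry_out", "kwargs": {
  "targets": [
    [0.09,0.077,0,0,0,0],
    [0.09,0.077,0,0,0,0],
    [0.09,0.077,0,0,0,0],
    [0.09,0.077,0,0,0,0],
    [0.09,0.077,0,0,0,0]
  ],
  "hand": 0.6
}}

```text
time_s: 0.72
tcp_pos: [0.3293, 0.417, 0.2102]
eef_rot: [180.0, 0.0, -13.1]
contact_force: [1.3, 2.0, 0.6]
gripper_width: 0.0528
gripper_force: 0.0
```

Call:
{"fn": "carry_out", "kwargs": {
  "targets": [
    [0.09,0.077,0,0,0,0],
    [0.09,0.077,0,0,0,0],
    [0.09,0.077,0,0,0,0],
    [0.09,0.077,0,0,0,0],
    [0.09,0.077,0,0,0,0]
  ]
}}

```text
time_s: 1.35
tcp_pos: [0.5048, 0.1786, 0.2103]
eef_rot: [-180.0, 0.0, -13.1]
contact_force: [1.8, 1.1, 0.1]
gripper_width: 0.0525
gripper_force: 0.0
```

```bash
python3 - <<'E'
from h import *
np.set_printoptions(precision=4,suppress=True)
s=r.get_state();print(s["time_s"],s["tcp_pos"],s["eef_rot"],r.camera_info("scene")["eye"])
Rm=R.from_euler("xyz",s["eef_rot"],degrees=True)
print("to handle, scaled",Rm.inv().apply(np.array([.512,.179,.045])-s["tcp_pos"])/.5)
g=lambda X,Y:(370+(X-399.5)/4-.5,160+(Y+.5)/4-.5)
print("bigY",tri(g(566,70),(328.5,138.5))[0],"red",tri(g(770,311),(387.5,132))[0],"purple",tri(g(475,457),(393.5,175.5))[0],"pink",tri(g(733,205),(364,142))[0])
im=r.capture("scene")[:,:,::-1]
a=cv2.resize(im[150:200,340:385],None,fx=11,fy=11,interpolation=cv2.INTER_CUBIC)
b=cv2.resize(im[225:355,165:325],None,fx=1.8,fy=1.8,interpolation=cv2.INTER_CUBIC)
b=cv2.copyMakeBorder(b,0,550-b.shape[0],0,0,cv2.BORDER_CONSTANT)
cv2.imwrite("pics/d1.png",np.hstack([a,b]))
E
```

```text
1.35 [0.5048 0.1786 0.2103] [-179.9931    0.0012  -13.0959] [0.2091 0.5885 0.5345]
to handle, scaled [ 0.0139 -0.004   0.3307]
bigY [ 0.6024 -0.2355  0.1477] red [ 0.4858 -0.3287  0.1527] purple [ 0.4188 -0.1926  0.1126] pink [ 0.5425 -0.3255  0.1158]
```

View pics/d1.png

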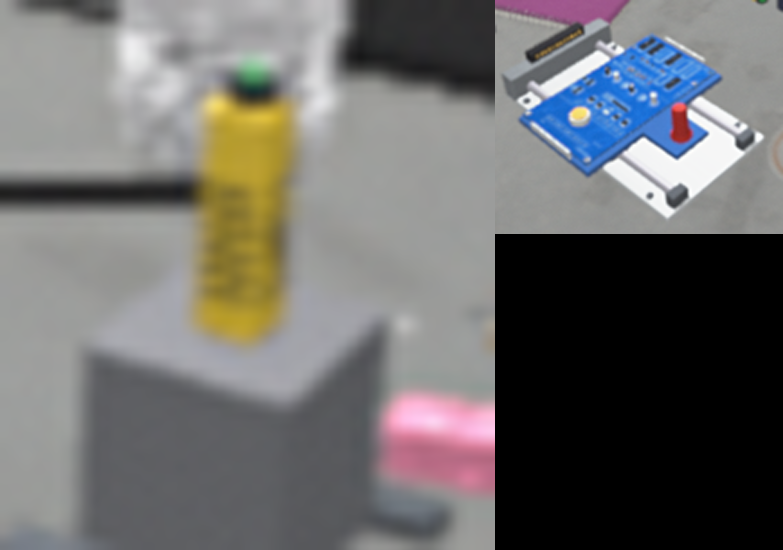

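The carriage hasn't changed. The target probe shows one wide face to the scene camera plus a narrow right-hand face. A pink object now lies near scene (380,190), so I check the surroundings.

```bash
python3 - <<'E'
from h import *
a=r.capture("scene")[95:245,220:480,::-1];b=r.capture("top")[110:300,180:500,::-1]
a=cv2.resize(a,(520,300),interpolation=cv2.INTER_CUBIC);b=cv2.resize(b,(520,300),interpolation=cv2.INTER_CUBIC)
cv2.imwrite("pics/d2.png",np.vstack([a,b]))
E
```

```text
(no output)
```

View pics/d2.png

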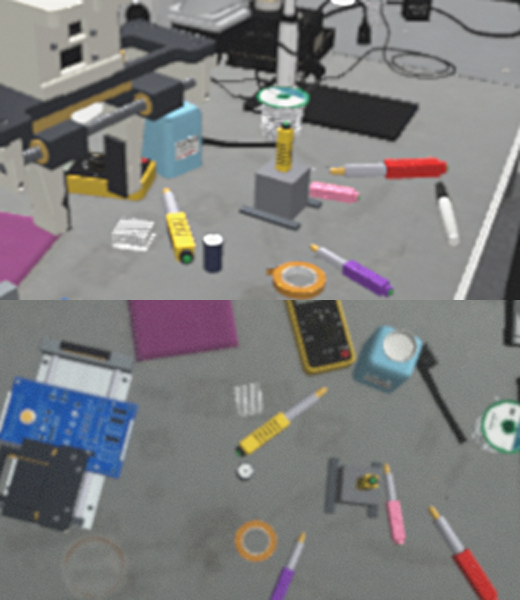

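The look-alike probes had only been balanced upright and toppled by themselves; they now lie low and out of the way. Heat sink, capacitor and tape are untouched, and the target still stands in the stand. I descend on the handle.

Call:
{"fn": "carry_out", "kwargs": {
  "targets": [
    [0.014,-0.004,0.11,0,0,0],
    [0,0,0.11,0,0,0],
    [0,0,0.07,0,0,0],
    [0,0,0.04,0,0,0],
    [0,0,0,0,0,0]
  ]
}}

```text
time_s: 2.12
tcp_pos: [0.5098, 0.1807, 0.0438]
eef_rot: [179.8, 0.1, -13.1]
contact_force: [0.2, -0.4, 0.6]
gripper_width: 0.0528
gripper_force: 0.0
```

Call:
{"fn": "carry_out", "kwargs": {
  "targets": [
    [0,0,0,0,0,0],
    [0,0,0,0,0,0],
    [0,0,0,0,0,0],
    [0,0,0,0,0,0]
  ],
  "hand": 0,
  "squeeze": 20
}}

```text
time_s: 2.62
tcp_pos: [0.5115, 0.1809, 0.0459]
eef_rot: [-180.0, -0.0, -13.1]
contact_force: [-0.2, -0.9, -0.6]
gripper_width: 0.0187
gripper_force: 0.0
```

Call:
{"fn": "carry_out", "kwargs": {
  "targets": [
    [0,0,0,0,0,0],
    [0,0,0,0,0,0]
  ]
}}

```text
time_s: 2.88
tcp_pos: [0.5111, 0.18, 0.0454]
eef_rot: [179.9, 0.0, -13.1]
contact_force: [-0.1, -3.5, 3.0]
gripper_width: 0.0107
gripper_force: 18.7
```

Call:
{"fn": "carry_out", "kwargs": {
  "targets": [
    [0.02,0,0,0,0,0],
    [0.02,0,0,0,0,0],
    [0.02,0,0,0,0,0]
  ]
}}

```text
time_s: 3.25
tcp_pos: [0.5405, 0.1731, 0.0454]
eef_rot: [179.9, 0.1, -13.1]
contact_force: [-4.5, -2.8, 5.8]
gripper_width: 0.0104
gripper_force: 19.3
```

The opening of 10.7 mm is narrower than the 16 mm post, so I look.

```bash
python3 - <<'E'
from h import *
a=r.capture("scene")[200:360,150:350,::-1]
cv2.imwrite("pics/d3.png",cv2.resize(a,None,fx=3.7,fy=3.7,interpolation=cv2.INTER_CUBIC))
E
```

```text
(no output)
```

View pics/d3.png

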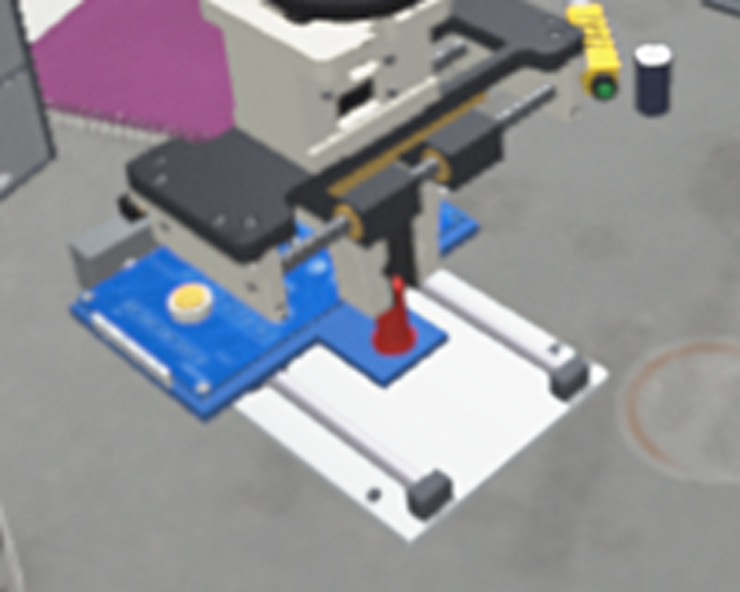

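The carriage has moved along with the gripper by about 30 mm and the post is between the fingers. I continue towards the stop.

Call:
{"fn": "carry_out", "kwargs": {
  "targets": [
    [0.016,0,0,0,0,0],
    [0,0,0,0,0,0]
  ]
}}

```text
time_s: 3.55
tcp_pos: [0.5491, 0.1712, 0.0454]
eef_rot: [179.9, -0.0, -13.1]
contact_force: [-0.3, -6.3, 4.1]
gripper_width: 0.0108
gripper_force: 18.8
```

Call:
{"fn": "carry_out", "kwargs": {
  "targets": [
    [0.016,0,0,0,0,0],
    [0,0,0,0,0,0]
  ]
}}

```text
time_s: 3.8
tcp_pos: [0.5533, 0.1699, 0.0451]
eef_rot: [179.9, 0.3, -13.2]
contact_force: [-16.8, 3.0, 14.1]
gripper_width: 0.0105
gripper_force: 21.0
```

```bash
python3 - <<'E'
from h import *
im=r.capture("scene")
a=im[220:330,150:320,::-1]
cv2.imwrite("pics/d4.png",cv2.resize(a,None,fx=4.5,fy=4.5,interpolation=cv2.INTER_CUBIC))
hsv=cv2.cvtColor(im,cv2.COLOR_RGB2HSV)
m=cv2.inRange(hsv,(12,90,140),(35,255,255));n,l,s,c=cv2.connectedComponentsWithStats(m)
for k in range(1,n):
    if s[k,4]>20 and 150<c[k,0]<300 and c[k,1]>220: print(s[k],c[k],atz("scene",c[k],.042))
E
```

```text
[234 238  17  10  23] [241.86956522 242.91304348] [0.6341369  0.08405874 0.042     ]
[193 274   8   6  35] [196.34285714 276.68571429] [0.64802434 0.20150202 0.042     ]
```

View pics/d4.png

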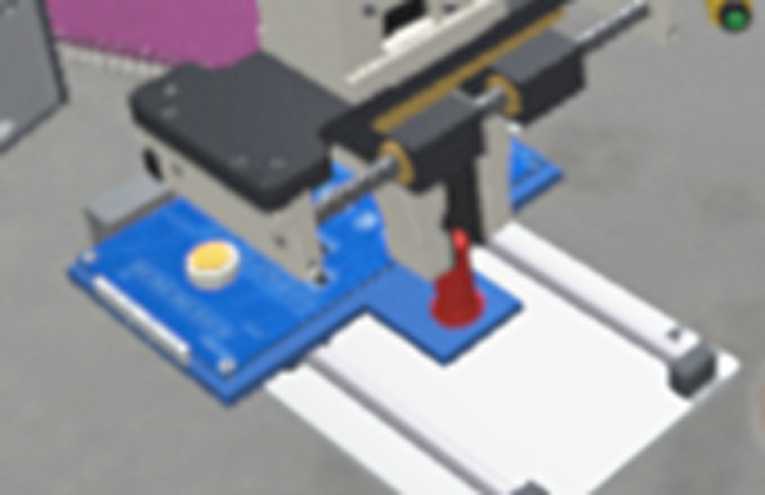

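Call:
{"fn": "carry_out", "kwargs": {
  "targets": [
    [0.007,0,0,0,0,0],
    [0,0,0,0,0,0],
    [0,0,0,0,0,0]
  ],
  "squeeze": 30
}}

```text
time_s: 4.22
tcp_pos: [0.5536, 0.1697, 0.0449]
eef_rot: [179.8, 0.5, -13.2]
contact_force: [-30.5, 10.3, 22.8]
gripper_width: 0.0103
gripper_force: 31.8
```

It's on the solid stop: 30 N gave only 0.3 mm more. I relax the push, release and rise.

Call:
{"fn": "carry_out", "kwargs": {
  "targets": [
    [-0.009,0,0,0,0,0],
    [0,0,0,0,0,0]
  ]
}}

```text
time_s: 4.47
tcp_pos: [0.5532, 0.17, 0.0452]
eef_rot: [179.9, 0.2, -13.1]
contact_force: [-11.3, -0.1, 10.0]
gripper_width: 0.0101
gripper_force: 29.1
```

Call:
{"fn": "carry_out", "kwargs": {
  "targets": [
    [0,0,0,0,0,0],
    [0,0,0,0,0,0],
    [0,0,0,0,0,0],
    [0,0,0,0,0,0]
  ],
  "hand": 0.6
}}

```text
time_s: 4.97
tcp_pos: [0.5555, 0.1706, 0.0453]
eef_rot: [-180.0, -0.0, -13.1]
contact_force: [0.1, -1.1, 0.5]
gripper_width: 0.0442
gripper_force: 0.0
```

Call:
{"fn": "carry_out", "kwargs": {
  "targets": [
    [0,0,-0.06,0,0,0],
    [0,0,-0.1,0,0,0],
    [0,0,-0.12,0,0,0],
    [0,0,0,0,0,0]
  ]
}}

```text
time_s: 5.48
tcp_pos: [0.5582, 0.1719, 0.1909]
eef_rot: [-179.6, -0.4, -13.1]
contact_force: [0.2, 0.4, -1.0]
gripper_width: 0.0528
gripper_force: 0.0
```

Now over to the probe. Its faces read as yaw ≈ −13°, the same as the tool.

Call:
{"fn": "carry_out", "kwargs": {
  "targets": [
    [0.013,0.102,0,0,0,0],
    [0.013,0.102,0,0,0,0],
    [0.013,0.102,0,0,0,0],
    [0.013,0.102,0,0,0,0]
  ]
}}

```text
time_s: 5.98
tcp_pos: [0.5338, -0.0356, 0.185]
eef_rot: [-180.0, 0.0, -13.1]
contact_force: [0.5, 0.0, 0.0]
gripper_width: 0.0525
gripper_force: 0.0
```

Call:
{"fn": "carry_out", "kwargs": {
  "targets": [
    [0.013,0.102,0,0,0,0],
    [0.013,0.102,0,0,0,0],
    [0.012,0.101,0,0,0,0],
    [0.012,0.101,0,0,0,0],
    [0,0,0,0,0,0]
  ]
}}

```text
time_s: 6.6
tcp_pos: [0.5116, -0.2403, 0.1844]
eef_rot: [180.0, 0.1, -13.4]
contact_force: [-0.1, 0.6, -0.5]
gripper_width: 0.0525
gripper_force: 0.0
```

```bash
python3 - <<'E'
from h import *
np.set_printoptions(precision=4,suppress=True)
im=r.capture("scene");hsv=cv2.cvtColor(im,cv2.COLOR_RGB2HSV)
m=cv2.inRange(hsv,(12,90,140),(35,255,255));n,l,st,c=cv2.connectedComponentsWithStats(m)
for k in range(1,n):
    if st[k,4]>20 and 150<c[k,0]<300 and c[k,1]>220: print(st[k],c[k],"pad",atz("scene",c[k],.042))
cv2.imwrite("pics/e1s.png",im[:,:,::-1]);t=r.capture("top")
hsv=cv2.cvtColor(t,cv2.COLOR_RGB2HSV)
m=cv2.inRange(hsv,(10,60,130),(35,255,255));n,l,st,c=cv2.connectedComponentsWithStats(m)
for k in range(1,n):
    if st[k,4]>10 and 170<c[k,0]<270 and 130<c[k,1]<260: print(st[k],c[k],"padtop",atz("top",c[k],.042))
m=cv2.inRange(cv2.cvtColor(im,cv2.COLOR_RGB2HSV),(0,150,90),(6,255,255));n,l,st,c=cv2.connectedComponentsWithStats(m)
for k in range(1,n):
    if st[k,4]>30 and 200<c[k,0]<300 and c[k,1]>220: print("handle",st[k],c[k])
s=r.get_state();print(s["time_s"],s["tcp_pos"],s["eef_rot"])
Rm=R.from_euler("xyz",s["eef_rot"],degrees=True)
print(Rm.inv().apply(np.array([.5133,-.237,.077])-s["tcp_pos"])/.5)
a=cv2.resize(im[140:230,320:400,::-1],(480,540),interpolation=cv2.INTER_CUBIC)
b=cv2.resize(im[230:320,160:210,::-1],(300,540),interpolation=cv2.INTER_CUBIC)
cv2.imwrite("pics/e1.png",np.hstack([a,b]))
E
```

```text
[193 274   8   6  35] [196.3429 276.6857] pad [0.648  0.2015 0.042 ]
[198 162   7   7  37] [201.4054 164.8378] padtop [0.6496 0.2013 0.042 ]
handle [247 272   9  20 130] [250.4385 281.9   ]
6.7 [ 0.5121 -0.2379  0.1847] [-179.9915    0.0463  -13.2105]
[ 0.0021 -0.0022  0.2153]
```

The pad is now at (0.649, 0.201) in both views, and the carriage stayed home. I descend on the probe.

Call:
{"fn": "carry_out", "kwargs": {
  "targets": [
    [0.002,-0.002,0.08,0,0,0],
    [0,0,0.07,0,0,0],
    [0,0,0.04,0,0,0],
    [0,0,0.025,0,0,0],
    [0,0,0,0,0,0]
  ]
}}

```text
time_s: 7.32
tcp_pos: [0.5136, -0.2359, 0.0773]
eef_rot: [180.0, 0.1, -13.0]
contact_force: [0.2, -0.5, 0.4]
gripper_width: 0.0525
gripper_force: 0.0
```

```bash
python3 - <<'E'
from h import *
s=r.get_state();print(s["tcp_pos"],s["contact_force"])
im=r.capture("scene")
a=cv2.resize(im[130:220,315:405,::-1],(540,540),interpolation=cv2.INTER_CUBIC)
cv2.imwrite("pics/e2.png",a)
E
```

```text
[ 0.51360177 -0.23591644  0.0773296 ] [ 0.15258323 -0.48169684  0.3929325 ]
```

View pics/e2.png

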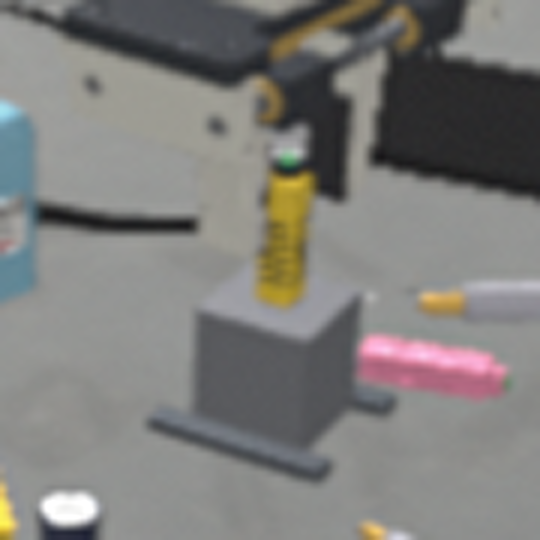

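```bash
python3 - <<'E'
from h import *
np.set_printoptions(precision=1,suppress=True)
def proj(n,P):
    i=r.camera_info(n);Rc=R.from_euler("xyz",i["attitude"],degrees=True).inv()
    return cv2.projectPoints(Rc.apply(np.atleast_2d(P)-i["eye"]),np.zeros(3),np.zeros(3),i["K"],i["distortion"])[0][:,0]
s=r.get_state();Rm=R.from_euler("xyz",s["eef_rot"],degrees=True)
# inner corners of the fingertips: tool x +-9.5, y +-26 (pads) and +-47 (backs), z +8
for y in(-.047,-.026,.026,.047):
  for x in(-.0095,.0095):
    p=s["tcp_pos"]+Rm.apply([x,y,.008]);print(x,y,(proj("scene",p)[0]-[315,130])*6)
for z in (.058,.113,.119): print("probe",z,(proj("scene",[.5134,-.237,z])[0]-[315,130])*6)
E
```

```text
-0.0095 -0.047 [225.  320.7]
0.0095 -0.047 [185.6 305.4]
-0.0095 -0.026 [256.5 300.7]
0.0095 -0.026 [217.3 285.8]
-0.0095 0.026 [330.6 253.7]
0.0095 0.026 [292.  239.8]
-0.0095 0.047 [359.  235.7]
0.0095 0.047 [320.8 222.1]
probe 0.058 [275.4 295.8]
probe 0.113 [282.9 172.7]
probe 0.119 [283.8 158.8]
```

```bash
python3 - <<'E'
from h import *
np.set_printoptions(precision=0,suppress=True)
def proj(n,P):
    i=r.camera_info(n);Rc=R.from_euler("xyz",i["attitude"],degrees=True).inv()
    return cv2.projectPoints(Rc.apply(np.atleast_2d(P)-i["eye"]),np.zeros(3),np.zeros(3),i["K"],i["distortion"])[0][:,0]
Rm=R.from_euler("xyz",[180,0,-13.1],degrees=True);t=np.array([.5533,.1699,.0451])
for dz in (.008,-.012):
 for y in(-.026,-.006,.006,.026):
  for x in(-.0095,.0095): print(dz,x,y,(proj("scene",t+Rm.apply([x,y,dz]))[0]-[150,220])*4.5)
h=np.array([.6488,.2014,0])-R.from_euler("z",-13,degrees=True).apply([.085,.052,0])
print("handle xy",h[:2]*1e3)
for z in(.034,.060,.064): print(z,(proj("scene",h+[0,0,z])[0]-[150,220])*4.5)
# where does the first red column end / lower finger edges now
E
```

```text
0.008 -0.0095 -0.026 [420. 340.]
0.008 0.0095 -0.026 [387. 317.]
0.008 -0.0095 -0.006 [460. 312.]
0.008 0.0095 -0.006 [426. 289.]
0.008 -0.0095 0.006 [483. 295.]
0.008 0.0095 0.006 [450. 273.]
0.008 -0.0095 0.026 [520. 268.]
0.008 0.0095 0.026 [487. 247.]
-0.012 -0.0095 -0.026 [415. 301.]
-0.012 0.0095 -0.026 [381. 278.]
-0.012 -0.0095 -0.006 [455. 273.]
-0.012 0.0095 -0.006 [421. 250.]
-0.012 -0.0095 0.006 [479. 256.]
-0.012 0.0095 0.006 [445. 234.]
-0.012 -0.0095 0.026 [517. 229.]
-0.012 0.0095 0.026 [483. 208.]
handle xy [554. 170.]
0.034 [453. 297.]
0.06 [447. 247.]
0.064 [446. 239.]
```

That repeat view was my tenth picture, so I work from numbers from here on. The fingertips appear to sit about 15 mm higher than nominal. I go 8 mm lower, which is safe for the stand either way, then close gently.

Call:
{"fn": "carry_out", "kwargs": {
  "targets": [
    [0,0,0.008,0,0,0],
    [0,0,0.008,0,0,0],
    [0,0,0,0,0,0]
  ]
}}

```text
time_s: 7.75
tcp_pos: [0.5135, -0.2367, 0.0698]
eef_rot: [-180.0, 0.0, -13.1]
contact_force: [-0.1, 0.5, 0.6]
gripper_width: 0.0524
gripper_force: 0.0
```

Call:
{"fn": "carry_out", "kwargs": {
  "targets": [
    [0,0,0,0,0,0],
    [0,0,0,0,0,0],
    [0,0,0,0,0,0],
    [0,0,0,0,0,0],
    [0,0,0,0,0,0]
  ],
  "hand": 0,
  "squeeze": 20
}}

```text
time_s: 8.38
tcp_pos: [0.5138, -0.2367, 0.0699]
eef_rot: [180.0, -0.0, -13.1]
contact_force: [0.5, -0.3, -0.6]
gripper_width: 0.0165
gripper_force: 20.0
```

Call:
{"fn": "carry_out", "kwargs": {
  "targets": [
    [0,0,0,0,0,0],
    [0,0,0,0,0,0]
  ]
}}

```text
time_s: 8.62
tcp_pos: [0.5138, -0.2367, 0.0699]
eef_rot: [180.0, -0.0, -13.1]
contact_force: [-0.6, -0.4, 0.1]
gripper_width: 0.0165
gripper_force: 20.0
```

Width 16.5 mm: the square handle is flush in the jaws. I lift straight up.

Call:
{"fn": "carry_out", "kwargs": {
  "targets": [
    [0,0,-0.02,0,0,0],
    [0,0,-0.04,0,0,0],
    [0,0,-0.06,0,0,0],
    [0,0,-0.08,0,0,0],
    [0,0,0,0,0,0]
  ],
  "squeeze": 25
}}

```text
time_s: 9.25
tcp_pos: [0.5159, -0.2373, 0.174]
eef_rot: [-180.0, -0.4, -13.1]
contact_force: [-0.4, 0.5, -0.5]
gripper_width: 0.0164
gripper_force: 25.0
```

```bash
python3 - <<'E'
from h import *
np.set_printoptions(precision=4,suppress=True)
s=r.get_state();print(s["time_s"],s["tcp_pos"],s["eef_rot"],s["contact_force"],s["gripper_width"])
Rm=R.from_euler("xyz",s["eef_rot"],degrees=True)
print("scaled to pad",Rm.inv().apply(np.array([.6488,.2014,.17])-s["tcp_pos"])/.5)
im=r.capture("scene");cv2.imwrite("pics/f1.png",im[:,:,::-1])
def proj(n,P):
    i=r.camera_info(n);Rc=R.from_euler("xyz",i["attitude"],degrees=True).inv()
    return cv2.projectPoints(Rc.apply(np.atleast_2d(P)-i["eye"]),np.zeros(3),np.zeros(3),i["K"],i["distortion"])[0][:,0]
for d in (.101,0,-.012,-.052,-.066): print(d,proj("scene",s["tcp_pos"]+[0,0,d])[0])
hsv=cv2.cvtColor(im,cv2.COLOR_RGB2HSV)
m=cv2.inRange(hsv,(20,150,90),(32,255,255));n,l,st,c=cv2.connectedComponentsWithStats(m)
for k in range(1,n):
    if st[k,4]>20: print(st[k],c[k])
m=cv2.inRange(hsv[:,340:390],(18,130,90),(32,255,255))
for y in range(95,165,3):
    x=np.nonzero(m[y])[0]
    if len(x):print(y,340+x.min(),340+x.max(),len(x))
E
```

```text
9.25 [ 0.5159 -0.2373  0.174 ] [-179.9972   -0.3921  -13.0808] [-0.3757  0.5057 -0.5269] 0.01644018255478089
scaled to pad [ 0.0604 -0.9147  0.0085]
0.101 [365.1638  90.8842]
0 [362.652  134.3789]
-0.012 [362.3665 139.2501]
-0.052 [361.434  155.0566]
-0.066 [361.1147 160.436 ]
[360 116  10  24  96] [364.6875 129.9583]
[238 176  59  19 510] [268.0471 186.5843]
[304 202  13  23 166] [309.4639 211.7711]
116 367 368 2
119 366 369 4
122 366 368 3
125 366 368 3
128 366 367 2
131 363 367 5
134 360 366 7
137 360 366 7
158 362 362 1
```

The probe came out: its shoulder and tip project where expected and it hangs plumb. I carry it over the pad.

Call:
{"fn": "carry_out", "kwargs": {
  "targets": [
    [0.006,-0.08,0,0,0,0],
    [0.007,-0.105,0,0,0,0],
    [0.007,-0.105,0,0,0,0],
    [0.007,-0.105,0,0,0,0],
    [0.007,-0.105,0,0,0,0]
  ]
}}

```text
time_s: 9.93
tcp_pos: [0.5865, 0.0045, 0.169]
eef_rot: [180.0, 0.1, -13.1]
contact_force: [0.5, -0.4, -0.3]
gripper_width: 0.0166
gripper_force: 25.0
```

Call:
{"fn": "carry_out", "kwargs": {
  "targets": [
    [0.007,-0.105,0,0,0,0],
    [0.007,-0.105,0,0,0,0],
    [0.007,-0.105,0,0,0,0],
    [0.005,-0.07,0,0,0,0],
    [0.001,-0.03,0,0,0,0]
  ]
}}

```text
time_s: 10.55
tcp_pos: [0.6468, 0.2036, 0.1682]
eef_rot: [179.9, 0.1, -13.0]
contact_force: [0.6, -1.5, -0.6]
gripper_width: 0.0168
gripper_force: 25.0
```

Call:
{"fn": "carry_out", "kwargs": {
  "targets": [
    [0,0,0.05,0,0,0],
    [0,0,0,0,0,0],
    [0,0,0,0,0,0],
    [0,0,0,0,0,0]
  ]
}}

```text
time_s: 11.05
tcp_pos: [0.6477, 0.2016, 0.146]
eef_rot: [-180.0, -0.1, -13.1]
contact_force: [-0.2, 0.2, -0.5]
gripper_width: 0.0167
gripper_force: 25.0
```

```bash
cat > look.py <<'E'
from h import *
np.set_printoptions(precision=4,suppress=True)
def proj(n,P):
    i=r.camera_info(n);Rc=R.from_euler("xyz",i["attitude"],degrees=True).inv()
    return cv2.projectPoints(Rc.apply(np.atleast_2d(P)-i["eye"]),np.zeros(3),np.zeros(3),i["K"],i["distortion"])[0][:,0]
s=r.get_state();print(s["time_s"],s["tcp_pos"],s["eef_rot"],s["contact_force"],s["gripper_width"])
Rm=R.from_euler("xyz",s["eef_rot"],degrees=True)
print("scaled to pad xy, z .1029",Rm.inv().apply(np.array([.6488,.2014,.1029])-s["tcp_pos"])/.5)
im=r.capture("scene");hsv=cv2.cvtColor(im,cv2.COLOR_RGB2HSV)
for d in (-.012,-.052,-.066): print("pred",d,proj("scene",s["tcp_pos"]+[0,0,d])[0])
print("pad pred",proj("scene",[.6488,.2014,.042])[0])
m=cv2.inRange(hsv,(12,90,110),(35,255,255))
for y in range(225,285,1):
    x=np.nonzero(m[y,180:225])[0]
    if len(x):print(y,180+x.min(),180+x.max(),len(x),end="; ")
print()
g=im.mean(2).astype(int)
for y in range(248,284,2): print(y,g[y,186:212])
E
python3 look.py
```

```text
11.05 [0.6477 0.2016 0.146 ] [-179.9514   -0.065   -13.1376] [-0.2204  0.165  -0.5319] 0.016681064395523706
scaled to pad xy, z .1029 [0.0022 0.     0.0862]
pred -0.012 [187.5547 234.7889]
pred -0.052 [191.5461 253.7971]
pred -0.066 [192.8969 260.1732]
pad pred [196.0443 276.5134]
225 184 192 9; 226 183 192 10; 227 180 192 13; 228 181 192 12; 229 181 192 12; 230 181 193 13; 231 181 193 13; 232 181 193 13; 233 181 193 13; 234 182 193 12; 235 182 192 11; 236 183 190 8; 237 185 188 4; 242 211 212 2; 243 210 212 3; 244 207 210 4; 245 206 208 3; 246 205 207 3; 247 203 204 2; 248 201 203 3; 249 199 202 4; 250 199 200 2; 256 188 193 3; 257 191 194 4; 258 191 194 4; 259 192 194 3; 260 192 192 1; 274 197 198 2; 275 194 199 6; 276 193 200 8; 277 193 200 8; 278 193 199 7; 279 194 197 4; 
248 [153 144 144 146 147 142 135 126 112  89  63  51  53  63  78  96  89  88
  83  88 111 136 158 164 156 132]
250 [130 118 137 146 147 145 138 131 114  85  66  68  84 102  95  89  96 125
 154 164 162 150 129 112 106 110]
252 [ 60  78 118 143 147 146 141 134 121 100  80  77  90 112 137 156 161 152
 133 115 106 
[... 985 characters left out ...]

 111 126 140 138 132 133 136 136]
272 [110 113 114 115 112 115 121 125 127 131 134 132 132 134 134 139 141 139
 140 143 130  99  85 109 140 145]
274 [115 113 112 110 108 108 122 145 166 185 199 202 203 206 211 197 159 136
 136 149 161 158 147 149 157 159]
276 [109 110 108 109 114 145 185 197 193 192 192 193 192 195 210 231 216 160
 135 135 132 127 128 149 186 211]
278 [108 109 109 108 123 169 216 200 186 186 185 185 184 194 213 220 189 151
 136 134 129 128 127 129 136 143]
280 [121 113 109 107 117 155 203 218 213 208 205 215 217 202 189 163 144 136
 135 132 134 134 129 131 136 138]
282 [132 129 124 114 111 124 146 163 170 173 173 172 169 160 151 138 127 118
 116 121 126 130 131 134 139 138]
```

The brass tip sits where predicted (scene 193,259), above the pad (196,277). I descend to just above contact.

Call:
{"fn": "carry_out", "kwargs": {
  "targets": [
    [0.002,0,0.03,0,0,0],
    [0,0,0.02,0,0,0],
    [0,0,0.014,0,0,0],
    [0,0,0,0,0,0],
    [0,0,0,0,0,0]
  ]
}}

```text
time_s: 11.72
tcp_pos: [0.6484, 0.2018, 0.113]
eef_rot: [-180.0, -0.0, -13.1]
contact_force: [-0.3, 1.0, -0.1]
gripper_width: 0.0167
gripper_force: 25.0
```

```bash
sed -i '/^g=im/,$d' look.py; python3 look.py
```

```text
11.725 [0.6484 0.2018 0.113 ] [-179.9996   -0.0174  -13.098 ] [-0.2581  1.0099 -0.0974] 0.01674581604486552
scaled to pad xy, z .1029 [0.001  0.0007 0.0203]
pred -0.012 [190.4549 250.4739]
pred -0.052 [194.2974 268.5243]
pred -0.066 [195.5979 274.5823]
pad pred [196.0443 276.5134]
225 185 192 8; 226 184 192 9; 227 184 192 9; 228 184 192 9; 229 184 193 10; 230 185 193 9; 231 185 193 9; 232 185 193 9; 233 185 193 9; 234 185 194 10; 235 186 194 9; 236 186 194 9; 237 186 194 9; 238 186 194 9; 239 187 194 8; 240 187 194 8; 241 187 195 9; 242 187 212 11; 243 184 212 15; 244 184 210 16; 245 184 208 15; 246 184 207 16; 247 184 203 14; 248 184 203 16; 249 185 202 16; 250 185 200 14; 251 185 196 12; 252 186 193 8; 253 188 191 4; 271 195 196 2; 272 195 196 2; 273 195 196 2; 274 195 198 4; 275 194 199 6; 276 193 200 8; 277 193 200 8; 278 193 199 7; 279 194 197 4;
```

Call:
{"fn": "carry_out", "kwargs": {
  "targets": [
    [0.001,0,0.004,0,0,0],
    [0,0,0.004,0,0,0],
    [0,0,0,0,0,0],
    [0,0,0,0,0,0]
  ]
}}

```text
time_s: 12.28
tcp_pos: [0.6487, 0.2016, 0.1089]
eef_rot: [180.0, -0.0, -13.1]
contact_force: [0.1, -0.2, -0.5]
gripper_width: 0.0166
gripper_force: 25.0
```

Call:
{"fn": "carry_out", "kwargs": {
  "targets": [
    [0,0,0.003,0,0,0],
    [0,0,0,0,0,0],
    [0,0,0,0,0,0],
    [0,0,0,0,0,0]
  ]
}}

```text
time_s: 12.78
tcp_pos: [0.6487, 0.2016, 0.1075]
eef_rot: [-180.0, -0.0, -13.1]
contact_force: [-0.4, -0.1, 1.2]
gripper_width: 0.0163
gripper_force: 25.0
```

Call:
{"fn": "carry_out", "kwargs": {
  "targets": [
    [0,0,0.003,0,0,0],
    [0,0,0,0,0,0],
    [0,0,0,0,0,0],
    [0,0,0,0,0,0]
  ]
}}

```text
time_s: 13.28
tcp_pos: [0.6487, 0.2016, 0.1059]
eef_rot: [-180.0, -0.0, -13.1]
contact_force: [0.1, -1.0, 0.9]
gripper_width: 0.0169
gripper_force: 25.0
```

Call:
{"fn": "carry_out", "kwargs": {
  "targets": [
    [0,0,0.002,0,0,0],
    [0,0,0,0,0,0],
    [0,0,0,0,0,0],
    [0,0,0,0,0,0]
  ]
}}

```text
time_s: 13.78
tcp_pos: [0.6487, 0.2016, 0.1049]
eef_rot: [-180.0, -0.0, -13.1]
contact_force: [0.8, 1.1, 1.2]
gripper_width: 0.0163
gripper_force: 25.0
```

Call:
{"fn": "carry_out", "kwargs": {
  "targets": [
    [0,0,0.002,0,0,0],
    [0,0,0.002,0,0,0],
    [0,0,0,0,0,0],
    [0,0,0,0,0,0]
  ]
}}

```text
time_s: 14.28
tcp_pos: [0.6487, 0.2016, 0.103]
eef_rot: [-180.0, -0.0, -13.1]
contact_force: [0.0, -0.5, 1.4]
gripper_width: 0.0168
gripper_force: 25.0
```

```bash
cat > avg.py <<'E'
from h import *
F=[];Z=[]
for k in range(40):
    im=r.capture("scene");s=r.get_state();F.append(s["contact_force"]);Z.append(s["tcp_pos"])
print(np.mean(F,0),np.std(F,0)/40**.5,np.mean(Z,0),s["time_s"])
cv2.imwrite("pics/last.png",im[:,:,::-1])
E
python3 avg.py; python3 look.py | head -2
```

```text
[0.42826164 0.15144901 1.87681045] [0.07009745 0.06799889 0.06075481] [0.64865708 0.20161802 0.10286941] 16.275
16.275 [0.6487 0.2016 0.1029] [179.999   -0.0006 -13.1093] [ 0.4507 -0.9266  2.372 ] 0.016673562415826848
scaled to pad xy, z .1029 [ 0.0004  0.0003 -0.0001]
```

The mean vertical force is 1.88 N. Adding the 0.59 N probe weight gives about 2.4–2.5 N, which is halfway in and agrees with the height. I hand in.

```bash
python3 -c "
from plant import r
print(r.close_job())"
```

```text
the job is handed in; nothing more can be done
None
```

The job is handed in: the carriage is home on its rear stop, and the probe is held upright on the gold pad with its sprung tip pushed in about 5 mm (about 2.5 N); I didn't touch the heat sink, capacitor or tape.

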